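Lay a lopsided cross shaft level on the narrow V-rest

ROBOT

A 7-joint arm with a two-finger parallel gripper is mounted at the origin on the work surface; the furniture and walls round the work are solid. World frame = base frame: x ahead of the robot, y to its left, z up, the work surface at z = 0. Lengths are in mm, angles in rad, forces in N, time in s.
With the tool pointing down it reaches from about 350 to 775 mm from the base axis. Payload 3.1 kg.
Tool frame: the origin (TCP) lies between the finger pads; the fingertips stand 22 mm ahead of it and the grasp point (between the pads) lies 3 mm ahead of it; z points along the fingers, y is the direction in which the jaws open and shut (so a half turn about z gives the same grasp; the last joint's range is limited). The gripper opens to 85 mm and grips with 20 to 120 N. Pads are 22 mm wide; open, the fingers measure 114 mm over their backs; the gripper's body (76 mm by 85 mm) begins 54 mm behind the grasp point. The pads swing forward as they close: fully open they stand 13 mm farther back than shut.
Start: joints at [-1.31, 0.311, 0.014, 1.512, -0.004, 1.319, -0.027], TCP at [163.979, 525.003, 253.304] pointing down, gripper open.
Joint ranges: [-2.7, 2.7], [-0.3, 1.91], [-1.27, 1.3], [0.12, 2.57], [-1.44, 4.58], [0.2, 2.03], [-3.05, 3.05]. Speed limits (rad/s): [2.79, 2.79, 3.14, 3.14, 3.14, 3.14, 3.14].

INTERFACE

Orientations are given as [roll, pitch, yaw] about the fixed x, y, z axes, in that order (R = Rz(yaw) Ry(pitch) Rx(roll)).
In Python, from bench import get_state, read_camera, hand_in, trace gives the robot as it stands.
- The arm moves only by the tool play_rows, never from a script. Its argument "increments" is a list that holds one entry, the list of rows, each a list of 7 numbers: the opening, from 0 (shut) to 1 (fully open), then the shift along the tool's x, y, z in cm, then the turn, a rotation vector about the tool's x, y, z in rad. In form: [[[gripper, tx, ty, tz, ax, ay, az], ...]]. A call has 1 to 5 rows; each row is the pose to reach, as a shift and turn from the pose commanded when the call began, along the tool's axes at that moment; what a row does not reach only later rows make up. A row lasts 1/8 s, in which the tool goes at most 62.5 mm and 10.7 degrees, less where a joint would pass 70% of its speed; a pose out of reach is approached as far as the arm can. A call with a gripper value outside its range is refused whole. The fingers move at their own pace and stop on an object; the grip force is fixed at half the most. Time passes only in rows, so rows that repeat a pose let the fingers close. It gives the time, the measured TCP pose, the force and the opening at its end, in the units of the state.
- get_state(): the state, without advancing time (a new reading comes with each control period).
- read_camera(name): name is "scene" or "top" or "wrist"; returns a dict with "img" (400x640x3 uint8, red, green, blue), "camera_matrix" (3x3 intrinsics, pixels), "extrinsics" (4x4, takes a point from world to camera coordinates). Camera axes: x right, y down, z forward; pixel columns grow to the right and rows downward; lengths in mm; the calibration is good to about 2 mm. The wrist camera is an equidistant fisheye: a pixel r from the principal point sees the ray r / f radians off the axis. A picture is of the moment at which its call begins. There is no depth.
- hand_in(): hands the job in, once; it reports no verdict.
Trained networks look in the newest picture that a camera, given by its name, has taken for a name from the list of things; names that differ only in an ending like _2 or _b are one class to them, and where a whole thing is asked for, a point or a joint stands for the part that bears it (a point fixed in the world has none). Each returns a list of dicts, best first, with "confidence" (0 to 1); they miss things now and then, are a little off and sometimes report something else, mostly with a low value. They report only what shows in the picture. A call takes as long as a camera call. They do not tell look-alikes from the thing itself.
- trace(thing, camera): "pixels" (400x640 bool, what is visible of it) and "extent" ([left, top, width, height] in pixels, round what is visible of it).
The state is a dict: "clock": time; "joint_positions": joint angles; "qd": joint speeds; "joint_efforts": joint torques, N m; "eef_pos": TCP position; "orientation": TCP orientation; "ft_force": force on the tool from outside, world axes, zero at the start; "wrist_torque": the same for the moment, N m; "gripper_width": finger opening in mm.
Only numpy, scipy, OpenCV 4.12 (cv2) and the standard library are available. Lean on these libraries where they do the work, as an engineer would, in place of code of your own. Each camera call takes 0.05 s, during which the arm holds its last target. There are 200 camera calls.

TASK

Lay the seamer's cross shaft across the narrow V-rest so that it lies there level by itself, seated in both notches with its two end housings hanging free on either side. Nobody knows how heavy the closed housings are, so try it with a lift of a finger's breadth first, shift your grip until it hangs in balance, and then carry it level: once picked up, neither end may dip by more than about ten degrees. Leave the oil can, the two sealed cans and the seam gauge where they stand.

Things in the scene. Friction and masses are not known exactly. Their poses are not given: they have to be found in the camera images.
- cross_shaft: Part to move: polished, oily, slippery round steel shaft, 28 mm in diameter, with a closed housing on each end. Origin on the axis, midway between the housings; x runs along it to the gear housing. Grip the bare shaft between x = -140 and +130 mm. It lies with its axis level, 30 mm above the table. 0.6 to 1.0 kg; the balance point is on the axis, hidden, up to 120 mm from the origin.
- gear_housing: The painted grey block 60 x 60 x 60 mm fixed on the shaft's +x end: origin at its centre, on the axis, at x = +175 mm of the shaft; with its cover it ends at x = +214 mm. How heavy its inside is cannot be seen and differs from part to part. Gripped even firmly but far from balance, the shaft (friction on finger pads about 0.25) turns in the fingers and an end stays down or dips.
- bearing_block: The bare aluminium block 50 (along the shaft) x 56 x 60 mm fixed on the shaft's -x end: origin at its centre, on the axis, at x = -175 mm of the shaft; with its cover it ends at x = -209 mm. How heavy its inside is cannot be seen and differs from part to part.
- seat (a point): Middle of the V-rest's seat, where the axis of the seated shaft runs, 100 mm above the table; its x is the seated shaft's direction (either way round), z up. Two upright steel plates 6 mm thick at x = -15 and +15 mm carry open-topped 90 degree V notches. The shaft lies level by itself only with its balance point between the plates.
- v_rest: The V-rest, a fixed steel stand: a foot 95 (along the seat) x 110 x 12 mm with the two notched plates. Origin at the centre of the foot's underside, right below the seat; x along the seat. From 54 mm above the table upwards the plates are only 23 mm wide, narrower than the shaft, so fingers that grip the shaft pass down outside them.
- oil_can: Bystander: small orange oil can with a bent thin spout, 62 x 80 x 152 mm tall, beyond the V-rest. Origin at the centre of its underside.
- sealed_can_1: Bystander: closed beige tin can, 71 mm in diameter, 107 mm tall, on the robot's side of the V-rest. Origin at the centre of its underside.
- sealed_can_2: Bystander: closed beige tin can, 71 mm in diameter, 107 mm tall, beyond the gap between the shaft's start and the V-rest. Origin at the centre of its underside.
- seam_gauge: Bystander: grey seam micrometer lying flat, 157 x 111 x 28 mm, between the shaft and the V-rest. Origin at the centre of its underside.
There are look-alikes about, which are no part of the job. What is shaped like the v_rest but turquoise is not meant.

How it is judged:
By the outcome, as a careful person would: the job done as asked, in the order asked, and still so for the second after the job is handed in, with the robot touching nothing.
It also fails if it takes over 61 s, if anything falls off the work surface, if the arm or the gripper's body presses on something with over 40 N, if the wrist force passes 120 N, or if a joint passes its speed limit or range.

## Working session

There is one attempt and no reset: what is moved stays moved. The work goes in short steps, Python scripts to look and compute and a tool call to move; the robot and the scene stay as the last step left them, time stands still between calls to the robot, and variables do not carry over. Pictures are saved under pics/ and viewed, about 8 in all and at most 12, crops included, and the job is handed in when it is done.

Besides the shell and the picture viewer there is one more tool, called after "Request:" as name(argument=value, ...) on one line, values as JSON. play_rows: Moves the arm, as the interface text tells. Its arguments: {"type":"object","properties":{"increments":{"type":"array","items":{"type":"array","items":{"type":"array","items":{"type":"number"}}}}},"required":["increments"]}

```bash
mkdir -p pics; ls; python3 - <<'E'
from bench import *
import cv2,numpy as np
s=get_state();print(s)
for n in("scene","top"):
    c=read_camera(n);cv2.imwrite(f"pics/{n}0.png",c["img"][:,:,::-1]);print(n,c["camera_matrix"].tolist(),np.round(c["extrinsics"],4).tolist())
    for t in("cross_shaft","gear_housing","bearing_block","v_rest","oil_can","sealed_can_1","seam_gauge"):
        for d in trace(t,n)[:3]:
            p=np.argwhere(d["pixels"]);print(t,round(d["confidence"],2),d["extent"],p.mean(0)[::-1].round(1),len(p))
E
```

```text
pics
{'clock': 0.0, 'joint_positions': array([-1.30973371,  0.31171775,  0.01399722,  1.51306092, -0.00438088,
        1.31916539, -0.02718632]), 'qd': array([ 0.0004326 ,  0.00041932,  0.00053002,  0.00034847, -0.00146296,
       -0.00097149,  0.00021757]), 'joint_efforts': array([-5.18339075e-04, -3.79906797e+01,  1.46097620e-01, -2.30588043e+01,
        1.24154959e-02,  1.35782553e-02, -2.24782241e-05]), 'eef_pos': array([163.78308342, 524.34803376, 252.22379761]), 'orientation': array([-3.13927451e+00,  1.15425854e-04,  2.83892042e+00]), 'ft_force': array([-0.20020569,  0.38560987,  0.15746298]), 'wrist_torque': array([ 0.0502591 , -0.00781914, -0.04233685]), 'gripper_width': 85.27722389080085}
scene [[419.7405519381208, 0.0, 318.3329936034993], [0.0, 419.7405519381208, 209.08126043029307], [0.0, 0.0, 1.0]] [[0.5842, -0.8115, -0.0104, -202.9106], [-0.6149, -0.4343, -0.6583, 388.3402], [0.5297, 0.3909, -0.7527, 1075.3181], [0.0, 0.0, 0.0, 1.0]]
cross_shaft 0.83 [210.9, 169.0, 119.2, 48.2] [269.4 192.7] 1511
gear_housing 0.68 [395.5, 217.2, 21.8, 24.9] [405.3 230.4] 400
gear_housin
[... 641 characters left out ...]
31, -0.1038, 491.0797], [0.1036, -0.0192, -0.9944, 1210.8791], [0.0, 0.0, 0.0, 1.0]]
cross_shaft 0.69 [170.3, 169.9, 145.8, 63.5] [240.3 202. ] 1946
gear_housing 0.61 [171.6, 207.9, 32.6, 24.2] [186.  219.9] 589
bearing_block 0.97 [292.2, 167.5, 17.4, 24.4] [300.4 180.9] 392
bearing_block 0.48 [405.5, 225.1, 37.2, 25.5] [424.  239.5] 729
v_rest 0.85 [385.5, 175.2, 33.8, 41.1] [401.  194.9] 1124
v_rest 0.62 [271.4, 239.2, 36.1, 45.9] [288.  262.7] 1163
oil_can 0.79 [388.1, 134.1, 20.6, 36.3] [395.2 157.1] 417
sealed_can_1 0.98 [404.1, 227.7, 38.7, 24.7] [424.  239.8] 703
sealed_can_1 0.73 [335.8, 126.5, 22.6, 30.7] [345.9 141.8] 579
seam_gauge 0.56 [336.3, 209.3, 51.7, 17.8] [354.4 221. ] 354
```

```bash
python3 - <<'E'
import cv2
a=cv2.imread("pics/top0.png")[110:290,140:460];cv2.imwrite("pics/a.png",cv2.resize(a,None,fx=2.5,fy=2.5,interpolation=3))
a=cv2.imread("pics/scene0.png")[140:340,190:450];cv2.imwrite("pics/b.png",cv2.resize(a,None,fx=3,fy=3,interpolation=3))
E
```

```text
(no output)
```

View pics/a.png

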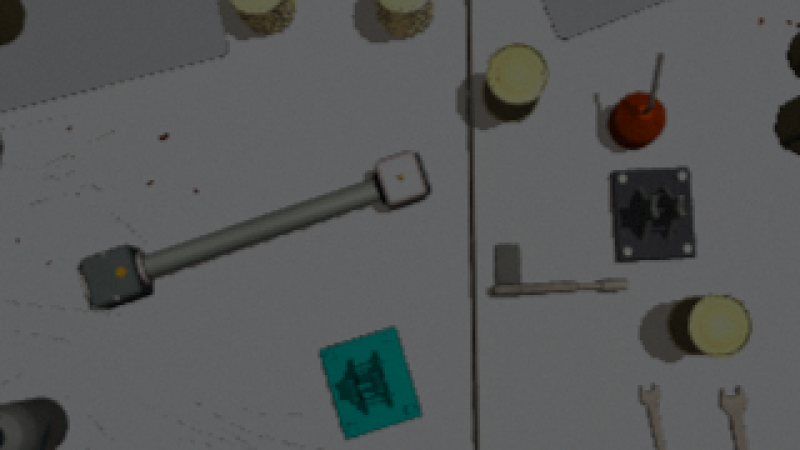

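View pics/b.png

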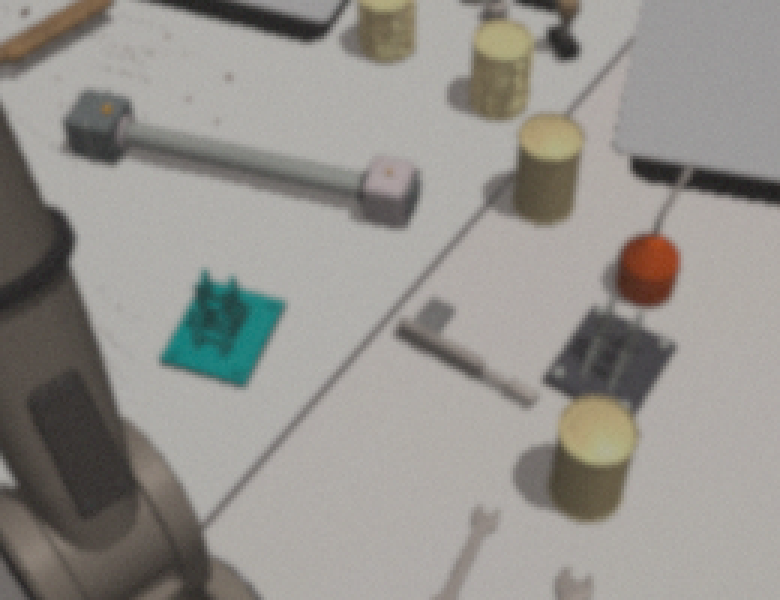

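Top view: the grey gear housing is at (186,220) and the bearing block at (300,181). The steel rest is at (401,195); the turquoise one at (288,262) is the decoy. I'll fit the poses by silhouette in both cameras.

```bash
cat >h.py <<'E'
from bench import *
import cv2,numpy as np
from scipy.optimize import minimize
def box(x0,x1,y0,y1,z0,z1): return np.array([[x,y,z] for x in(x0,x1) for y in(y0,y1) for z in(z0,z1)],float)
def cyl(r,h,z0=0): return np.array([[r*np.cos(a),r*np.sin(a),z] for a in np.linspace(0,6.28,24) for z in(z0,h)])
a=np.linspace(0,6.28,12)
rod=np.array([[x,14*np.cos(t),14*np.sin(t)] for x in(-150,145) for t in a])
SH=[box(145,205,-30,30,-30,30),box(205,214,-20,20,-20,20),box(-200,-150,-28,28,-30,30),box(-209,-200,-20,20,-20,20),rod]
VR=[box(-47.5,47.5,-55,55,0,12)]+[box(s-3,s+3,-11.5,11.5,0,110) for s in(-15,15)]+[box(s-3,s+3,-25,25,0,54) for s in(-15,15)]
def proj(c,P):
    Q=P@c["extrinsics"][:3,:3].T+c["extrinsics"][:3,3]; q=Q@c["camera_matrix"].T
    return q[:,:2]/q[:,2:]
def render(c,parts,p,z):
    m=np.zeros((400,640),np.uint8); R=np.array([[np.cos(p[2]),-np.sin(p[2]),0],[np.sin(p[2]),np.cos(p[2]),0],[0,0,1]])
    for P in parts:
        h=cv2.convexHull((proj(c,P@R.T+[p[0],p[1],z])*16).astype(np.int32)); cv2.fillConvexPoly(m,h,255,cv2.LINE_AA,4)
    return m/255.
def fit(obs,parts,z,p0):
    f=lambda p:sum(np.abs(render(c,parts,p,z)-m).sum()/m.sum() for c,m in obs)
    s=np.diag([15,15,.1]); r=minimize(f,p0,method="Nelder-Mead",options=dict(initial_simplex=np.vstack([p0,p0+s]),xatol=.1,fatol=1e-4)); return r.x,r.fun
def ray(c,uv,z):
    d=np.linalg.inv(c["camera_matrix"])@[*uv,1]; R,t=c["extrinsics"][:3,:3],c["extrinsics"][:3,3]
    o=-R.T@t; d=R.T@d; return o+d*(z-o[2])/d[2]
E
python3 - <<'E'
from h import *
C={n:read_camera(n) for n in("top","scene")}
t=C["top"]
g=ray(t,(186,220),30);b=ray(t,(300.4,181),30);v=ray(t,(401,195),15)
print(g,b,v)
def near(th,P):
    o=[]
    for n,c in C.items():
        u=proj(c,np.array([P]))[0]; ds=trace(th,n)
        if ds:
            d=min(ds,key=lambda d:np.linalg.norm(np.argwhere(d["pixels"]).mean(0)[::-1]-u)); 
            e=np.linalg.norm(np.argwhere(d["pixels"]).mean(0)[::-1]-u); 
            if e<20:o.append((c,d["pixels"].astype(float)))
    return o
m=(g+b)/2; o=near("cross_shaft",m)
p0=np.array([m[0],m[1],np.arctan2(*(g-b)[1::-1])])
for k in (o,o[:1],o[1:]): print("shaft",fit(k,SH,30,p0))
o=near("v_rest",v)
for k in (o,o[:1],o[1:]): print("rest",fit(k,VR,0,np.array([v[0],v[1],1.57])))
for th,uv,parts in(("oil_can",(395,157),[cyl(31,75)]),("sealed_can_1",(424,240),[cyl(35.5,107)]),("sealed_can_1",(346,142),[cyl(35.5,107)]),("seam_gauge",(354,221),[box(-78,78,-55,55,0,28)])):
    P=ray(t,uv,50); o=near(th,P); print(th,P.round(),fit(o[:1],parts,0,np.array([P[0],P[1],0])))
E
```

```text
[428.51918707 465.14321533  30.        ] [539.42332791 129.8142195   30.        ] [ 495.35211851 -171.42148584   15.        ]
shaft (array([481.56316785, 296.0652788 ,   1.88929856]), np.float64(0.32905665008687185))
shaft (array([482.53950006, 295.1619245 ,   1.88777421]), np.float64(0.13607106972672375))
shaft (array([479.11926144, 296.5148899 ,   1.89036829]), np.float64(0.17912851239150368))
rest (array([ 496.18587617, -173.11420219,    1.63098113]), np.float64(0.455950977192891))
rest (array([ 496.49672717, -173.33137723,    1.62083084]), np.float64(0.12106149811563244))
rest (array([ 494.84977448, -172.17733888,    1.64519376]), np.float64(0.33356983144134844))
oil_can [ 604. -150.   50.] (array([ 5.98514640e+02, -1.49645359e+02,  3.29516589e-02]), np.float64(0.43944069431051114))
sealed_can_1 [ 360. -226.   50.] (array([ 3.61252599e+02, -2.21867307e+02,  5.18665212e-02]), np.float64(0.0992677910324969))
sealed_can_1 [651.  -6.  50.] (array([ 6.46699119e+02, -4.66129167e+00,  9.88944523e-02]), np.float64(0.05589925625422583))
seam_gauge [418. -25.  50.] (array([ 4.39963862e+02, -3.20094235e+01,  3.63190158e-02]), np.float64(6.081880309126908))
```

```bash
cat >mv.py <<'E'
import sys,numpy as np
# mv.py x y z yaw  X Y Z YAW [n]: tool-frame shift (cm) and turn from commanded pose to target
a=list(map(float,sys.argv[1:9])); n=int(sys.argv[9]) if len(sys.argv)>9 else 5
d=np.array(a[4:7])-a[:3]; p=a[3]
t=np.array([d[0]*np.cos(p)+d[1]*np.sin(p),d[0]*np.sin(p)-d[1]*np.cos(p),-d[2],0,0,-(a[7]-a[3])*10])/10
for k in range(1,n+1): print((t*k/n).round(3).tolist())
E
python3 mv.py 164 525 253.3 2.839 330 405 250 2.36
python3 mv.py 330 405 250 2.36 482 296 160 1.889
```

```text
[-3.884, -1.302, 0.066, 0.0, 0.0, 0.096]
[-7.769, -2.603, 0.132, 0.0, 0.0, 0.192]
[-11.653, -3.905, 0.198, 0.0, 0.0, 0.287]
[-15.537, -5.206, 0.264, 0.0, 0.0, 0.383]
[-19.422, -6.508, 0.33, 0.0, 0.0, 0.479]
[-3.693, 0.594, 1.8, 0.0, 0.0, 0.094]
[-7.387, 1.188, 3.6, 0.0, 0.0, 0.188]
[-11.08, 1.782, 5.4, 0.0, 0.0, 0.283]
[-14.774, 2.376, 7.2, 0.0, 0.0, 0.377]
[-18.467, 2.97, 9.0, 0.0, 0.0, 0.471]
```

Request:
play_rows(increments=[[[1,-3.88,-1.3,0.07,0,0,0.096],[1,-7.77,-2.6,0.13,0,0,0.192],[1,-11.65,-3.9,0.2,0,0,0.287],[1,-15.54,-5.2,0.26,0,0,0.383],[1,-19.42,-6.51,0.33,0,0,0.479]]])

```text
clock: 2.12
eef_pos: [331.0, 404.2, 250.1]
orientation: [3.141, -0.0, 2.357]
ft_force: [0.2, 0.2, -0.6]
gripper_width: 85.6
```

Request:
play_rows(increments=[[[1,-3.69,0.59,1.8,0,0,0.094],[1,-7.39,1.19,3.6,0,0,0.188],[1,-11.08,1.78,5.4,0,0,0.283],[1,-14.77,2.38,7.2,0,0,0.377],[1,-18.47,2.97,9.0,0,0,0.471]]])

```text
clock: 2.75
eef_pos: [482.9, 295.4, 159.6]
orientation: [3.141, -0.0, 1.886]
ft_force: [0.7, 0.3, -0.3]
gripper_width: 85.6
```

Request:
play_rows(increments=[[[1,0,0,0,0,0,0],[1,0,0,0,0,0,0]]])

```text
clock: 3.0
eef_pos: [481.5, 296.7, 160.0]
orientation: [-3.141, -0.001, 1.89]
ft_force: [0.1, 0.2, 0.6]
gripper_width: 85.5
```

```bash
python3 - <<'E'
from h import *
s=get_state();print(s["eef_pos"],s["orientation"],s["joint_positions"],s["ft_force"],s["wrist_torque"])
c=read_camera("wrist");print(c["camera_matrix"].tolist(),c["extrinsics"].round(3).tolist())
cv2.imwrite("pics/w1.png",c["img"][:,:,::-1])
R=cv2.Rodrigues(np.zeros(3))[0]
# where predicted axis points fall (equidistant)
def fe(P):
    Q=c["extrinsics"][:3,:3]@P+c["extrinsics"][:3,3];th=np.arctan2(np.hypot(*Q[:2]),Q[2]);r=th*c["camera_matrix"][0,0];return Q[:2]/np.hypot(*Q[:2])*r+c["camera_matrix"][:2,2]
for x in(-175,-100,0,100,175):print(x,fe(np.array([482+x*np.cos(1.889),296+x*np.sin(1.889),30])).round(1))
for t in("cross_shaft","gear_housing","bearing_block"):
    for d in trace(t,"wrist")[:2]: print(t,d["confidence"],d["extent"],np.argwhere(d["pixels"]).mean(0)[::-1])
E
```

```text
[481.49220424 296.678401   160.03152709] [-3.14121070e+00 -9.86032921e-04  1.88974790e+00] [-0.83803412  0.42118003  0.34941724  1.61935172 -0.15662769  1.12879601
 -0.13058576] [0.05759716 0.17385261 0.5770591 ] [ 0.02754304  0.04101475 -0.03961426]
[[309.70691628693146, 0.0, 319.1947591224518], [0.0, 309.70691628693146, 200.72320919957835], [0.0, 0.0, 1.0]] [[0.95, 0.313, 0.001, -549.875], [0.297, -0.901, 0.317, 113.079], [0.1, -0.3, -0.949, 332.883], [0.0, 0.0, 0.0, 1.0]]
-175 [319.7 348.6]
-100 [319.8 296.1]
0 [320.  199.7]
100 [320.1  79.5]
175 [320.1  -8.4]
cross_shaft 0.75 [274.4, 0.0, 87.3, 352.6] [319.81797235 161.20432585]
bearing_block 0.62 [293.8, 317.1, 53.0, 36.4] [319.8226769  337.27536232]
```

View pics/w1.png

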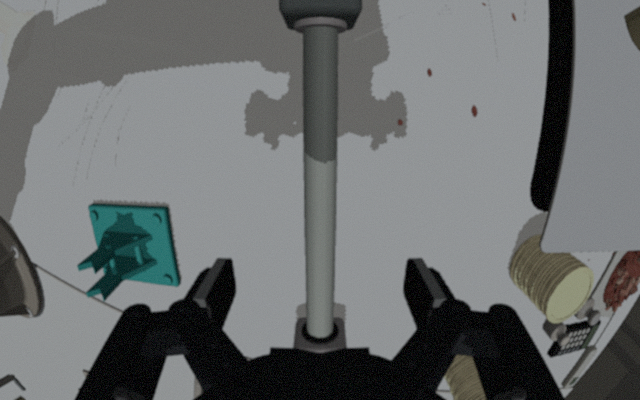

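The wrist view shows the shaft axis at column 320, exactly as predicted. I'll descend at the shaft origin, grip, and lift 10 mm.

Request:
play_rows(increments=[[[1,0,0,4,0,0,0],[1,0,0,8,0,0,0],[1,0,0,11,0,0,0],[1,0,0,12.3,0,0,0],[1,0,0,12.7,0,0,0]]])

```text
clock: 3.82
eef_pos: [481.8, 296.4, 33.0]
orientation: [-3.142, -0.0, 1.89]
ft_force: [0.1, 0.2, -0.8]
gripper_width: 85.4
```

Request:
play_rows(increments=[[[0,0,0,0,0,0,0],[0,0,0,0,0,0,0],[0,0,0,0,0,0,0],[0,0,0,0,0,0,0],[0,0,0,0,0,0,0]]])

```text
clock: 4.45
eef_pos: [482.4, 296.2, 34.0]
orientation: [3.14, -0.001, 1.889]
ft_force: [-1.5, 0.1, 5.2]
gripper_width: 26.3
```

```bash
python3 - <<'E'
from h import *
s=get_state();print(s["eef_pos"],s["orientation"],s["ft_force"],s["wrist_torque"],s["gripper_width"])
E
```

```text
[482.40830447 296.2281198   34.01658674] [ 3.14037996e+00 -5.35534729e-04  1.88901208e+00] [-1.49349456  0.11910722  5.17175028] [-0.15578605  0.27757355  0.07317777] 26.2892336728607
```

Request:
play_rows(increments=[[[0,0,0,-0.3,0,0,0],[0,0,0,-0.6,0,0,0],[0,0,0,-1.0,0,0,0],[0,0,0,-1.0,0,0,0],[0,0,0,-1.0,0,0,0]]])

```text
clock: 5.08
eef_pos: [481.1, 295.4, 42.4]
orientation: [-3.139, 0.001, 1.89]
ft_force: [-0.4, 0.5, -7.7]
gripper_width: 26.5
```

```bash
cat >>h.py <<'E'
def wr(n=10):
    # average force, torque over cheap camera waits
    F=[];T=[]
    for i in range(n):
        if i%2==0: read_camera("top")
        s=get_state();F.append(s["ft_force"]);T.append(s["wrist_torque"])
    F=np.mean(F,0);T=np.mean(T,0);y=s["orientation"][2];ax=np.array([np.cos(y),np.sin(y),0]);ay=np.array([-np.sin(y),np.cos(y),0])
    print("t",round(s["clock"],2),"eef",s["eef_pos"].round(1),s["orientation"].round(4),"F",F.round(2),"T",T.round(3),"w",round(s["gripper_width"],2))
    print("M along shaft",(T@ax).round(3),"M about pitch axis",(T@ay).round(3))
E
python3 - <<'E'
from h import *
wr()
E
```

```text
t 5.33 eef [481.4 295.5  42.7] [-3.1403e+00  5.0000e-04  1.8894e+00] F [-0.87  0.01 -6.82] T [-0.303  0.089  0.202] w 26.1
M along shaft 0.18 M about pitch axis 0.26
```

```bash
cat >>h.py <<'E'
def tilt(xg,yg,zg,yaw,sg):
    """pitch (deg, + = gear end down) of a shaft gripped at shaft coordinate sg at the given point; also fits slide"""
    obs=[]
    for n in("top","scene"):
        c=read_camera(n);d=trace("cross_shaft",n)
        if d and d[0]["confidence"]>.4: obs.append((c,d[0]["pixels"]))
    def R(parts,p):
        th,ds=p; Rp=np.array([[np.cos(th),0,np.sin(th)],[0,1,0],[-np.sin(th),0,np.cos(th)]])
        return [(P-[sg+ds,0,0])@Rp.T for P in parts]
    def cost(p,k):
        t=0
        for c,m in k:
            r=render(c,R(SH,p),(xg,yg,yaw),zg)
            # compare only housings' neighbourhoods: away from gripper
            w=np.ones_like(r); u=proj(c,np.array([[xg,yg,zg+60]]))[0]; cv2.circle(w,tuple(int(v) for v in u),30,0,-1)
            t+=(np.abs(r-m)*w).sum()/m.sum()
        return t
    for k in (obs,*[[o] for o in obs]):
        r=minimize(cost,[0,0],args=(k,),method="Nelder-Mead",options=dict(initial_simplex=[[-.05,-4],[.05,0],[0,5]]))
        print("pitch deg",np.degrees(r.x[0]).round(2),"slide",r.x[1].round(1),"cost",r.fun.round(3))
E
python3 - <<'E'
from h import *
tilt(481.5,296,40,1.889,0)
E
```

```text
pitch deg 2.41 slide -0.1 cost 0.836
pitch deg 4.26 slide 1.1 cost 0.244
pitch deg 2.38 slide -2.1 cost 0.588
```

The gear end stays down, so the balance point is on that side. The forces put it at about +45 to +90 mm. I'll lower, open, shift 65 mm toward the gear housing, and try again.

Request:
play_rows(increments=[[[0,0,0,0.4,0,0,0],[0,0,0,0.7,0,0,0],[0,0,0,1.0,0,0,0],[0,0,0,1.0,0,0,0],[0.7,0,0,1.0,0,0,0]]])

```text
clock: 6.15
eef_pos: [483.6, 297.5, 34.3]
orientation: [3.137, -0.002, 1.888]
ft_force: [0.6, 0.2, -0.3]
gripper_width: 43.5
```

Request:
play_rows(increments=[[[0.8,0,0,0,0,0,0],[0.8,0,0,0,0,0,0],[0.8,2.5,0,0,0,0,0],[0.8,5,0,0,0,0,0],[0.8,6.5,0,0,0,0,0]]])

```text
clock: 6.78
eef_pos: [461.0, 359.8, 33.1]
orientation: [3.141, -0.001, 1.891]
ft_force: [1.2, -0.3, 0.4]
gripper_width: 68.6
```

Request:
play_rows(increments=[[[0,0,0,0,0,0,0],[0,0,0,0,0,0,0],[0,0,0,0,0,0,0],[0,0,0,0,0,0,0],[0,0,0,0,0,0,0]]])

```text
clock: 7.4
eef_pos: [462.5, 356.1, 33.2]
orientation: [3.141, 0.002, 1.887]
ft_force: [1.5, -3.7, 2.4]
gripper_width: 26.4
```

Request:
play_rows(increments=[[[0,0,0,-0.3,0,0,0],[0,0,0,-0.6,0,0,0],[0,0,0,-1.0,0,0,0],[0,0,0,-1.0,0,0,0],[0,0,0,-1.0,0,0,0]]])

```text
clock: 8.02
eef_pos: [461.4, 357.7, 42.8]
orientation: [-3.141, 0.0, 1.889]
ft_force: [-0.9, 0.1, -8.7]
gripper_width: 26.1
```

```bash
python3 - <<'E'
from h import *
wr()
e=get_state()["eef_pos"];tilt(e[0],e[1],e[2]-3,1.889,65)
E
```

```text
t 8.28 eef [461.6 357.6  42.9] [-3.1414e+00  1.0000e-04  1.8889e+00] F [-0.29 -0.11 -9.  ] T [-0.139 -0.045  0.006] w 26.33
M along shaft 0.001 M about pitch axis 0.146
pitch deg 0.07 slide 5.0 cost 0.965
pitch deg 2.72 slide 6.1 cost 0.574
pitch deg 0.29 slide 3.8 cost 0.382
```

It now hangs nearly level at 9.0 N, with the balance about 16 mm further toward the gear. The first grip also gives about 79–81 mm. I'll shift 16 mm more.

Request:
play_rows(increments=[[[0,0,0,0.4,0,0,0],[0,0,0,0.7,0,0,0],[0,0,0,1.0,0,0,0],[0,0,0,1.0,0,0,0],[0.7,0,0,1.0,0,0,0]]])

```text
clock: 9.1
eef_pos: [463.2, 358.8, 34.5]
orientation: [3.137, -0.002, 1.889]
ft_force: [-0.6, -0.4, 0.0]
gripper_width: 43.6
```

Request:
play_rows(increments=[[[0.8,0,0,0,0,0,0],[0.8,0,0,0,0,0,0],[0.8,0.8,0,0,0,0,0],[0.8,1.6,0,0,0,0,0],[0.8,1.6,0,0,0,0,0]]])

```text
clock: 9.72
eef_pos: [455.7, 374.6, 32.9]
orientation: [-3.141, -0.001, 1.891]
ft_force: [-0.1, 0.3, -0.6]
gripper_width: 68.2
```

Request:
play_rows(increments=[[[0,0,0,0,0,0,0],[0,0,0,0,0,0,0],[0,0,0,0,0,0,0],[0,0,0,0,0,0,0],[0,0,0,0,0,0,0]]])

```text
clock: 10.35
eef_pos: [456.8, 372.5, 33.2]
orientation: [-3.141, 0.0, 1.889]
ft_force: [-0.9, -1.8, 2.0]
gripper_width: 26.5
```

Request:
play_rows(increments=[[[0,0,0,-0.3,0,0,0],[0,0,0,-0.6,0,0,0],[0,0,0,-1.0,0,0,0],[0,0,0,-1.2,0,0,0],[0,0,0,-1.2,0,0,0]]])

```text
clock: 10.98
eef_pos: [456.8, 372.9, 45.2]
orientation: [3.141, -0.0, 1.889]
ft_force: [0.4, 0.7, -8.5]
gripper_width: 26.6
```

```bash
python3 - <<'E'
from h import *
wr(16)
e=get_state()["eef_pos"];tilt(e[0],e[1],e[2]-3,1.889,81)
for n in("top","scene"):
    c=read_camera(n);cv2.imwrite(f"pics/{n}2.png",c["img"][:,:,::-1])
a=cv2.imread("pics/scene2.png")[120:270,190:390];cv2.imwrite("pics/c.png",cv2.resize(a,None,fx=4,fy=4,interpolation=3))
E
```

```text
t 11.38 eef [456.6 372.8  44.9] [-3.1415e+00  1.0000e-04  1.8889e+00] F [-0.07 -0.26 -8.97] T [-0.007 -0.007  0.01 ] w 25.83
M along shaft -0.004 M about pitch axis 0.009
pitch deg -0.25 slide 3.5 cost 0.866
pitch deg 2.99 slide 4.4 cost 0.576
pitch deg -0.7 slide 1.7 cost 0.281
```

View pics/c.png

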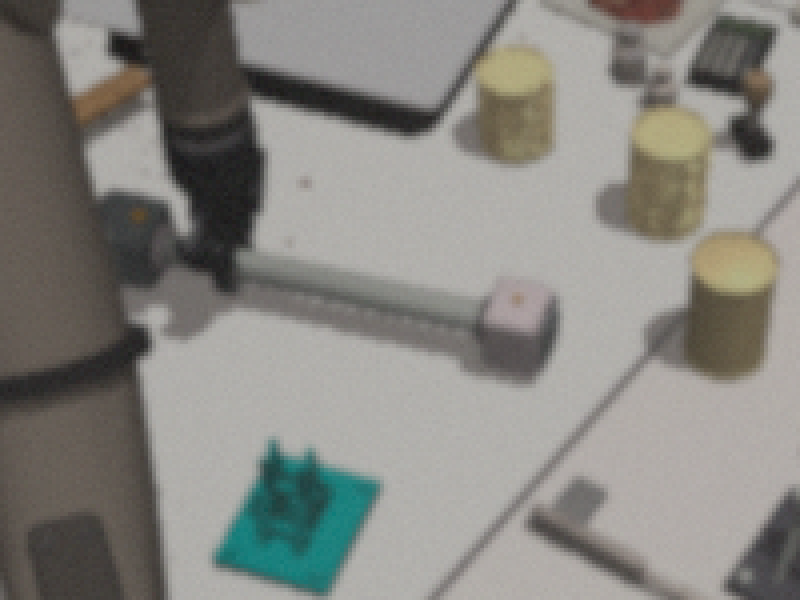

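The moment is now about 0, so it hangs in balance, and the picture shows it lifted and level. Next I lift it and carry it level toward the rest.

```bash
for a in "456.6 372.9 175 1.889 466 240 175 1.825" "466 240 175 1.825 476 100 175 1.76" "476 100 175 1.76 486 -40 175 1.69" "486 -40 175 1.69 496 -173 175 1.625"; do echo; python3 mv.py $a;done
```

```text
[-2.583, -0.653, -0.0, 0.0, 0.0, 0.013]
[-5.167, -1.306, -0.0, 0.0, 0.0, 0.026]
[-7.75, -1.959, -0.0, 0.0, 0.0, 0.038]
[-10.334, -2.612, -0.0, 0.0, 0.0, 0.051]
[-12.917, -3.265, -0.0, 0.0, 0.0, 0.064]

[-2.76, -0.511, -0.0, 0.0, 0.0, 0.013]
[-5.521, -1.021, -0.0, 0.0, 0.0, 0.026]
[-8.281, -1.532, -0.0, 0.0, 0.0, 0.039]
[-11.041, -2.042, -0.0, 0.0, 0.0, 0.052]
[-13.802, -2.553, -0.0, 0.0, 0.0, 0.065]

[-2.788, -0.33, -0.0, 0.0, 0.0, 0.014]
[-5.575, -0.66, -0.0, 0.0, 0.0, 0.028]
[-8.363, -0.991, -0.0, 0.0, 0.0, 0.042]
[-11.151, -1.321, -0.0, 0.0, 0.0, 0.056]
[-13.938, -1.651, -0.0, 0.0, 0.0, 0.07]

[-2.665, -0.118, -0.0, 0.0, 0.0, 0.013]
[-5.33, -0.236, -0.0, 0.0, 0.0, 0.026]
[-7.995, -0.353, -0.0, 0.0, 0.0, 0.039]
[-10.66, -0.471, -0.0, 0.0, 0.0, 0.052]
[-13.325, -0.589, -0.0, 0.0, 0.0, 0.065]
```

Request:
play_rows(increments=[[[0,0,0,-2,0,0,0],[0,0,0,-5,0,0,0],[0,0,0,-8,0,0,0],[0,0,0,-11,0,0,0],[0,0,0,-13,0,0,0]]])

```text
clock: 12.3
eef_pos: [457.1, 373.0, 176.7]
orientation: [3.14, -0.001, 1.889]
ft_force: [0.8, 0.1, -8.5]
gripper_width: 26.2
```

```bash
python3 - <<'E'
from h import *
wr(6)
e=get_state()["eef_pos"];tilt(e[0],e[1],e[2]-3,1.889,81)
E
```

```text
t 12.45 eef [457.4 373.3 176.1] [ 3.1386e+00 -1.3000e-03  1.8886e+00] F [ 0.87  0.5  -8.05] T [ 0.032 -0.057 -0.011] w 26.34
M along shaft -0.064 M about pitch axis -0.013
pitch deg -1.94 slide 3.7 cost 0.91
pitch deg 2.41 slide 7.5 cost 0.635
pitch deg -2.0 slide 0.9 cost 0.266
```

Request:
play_rows(increments=[[[0,-1.8,-0.45,0,0,0,0.009],[0,-4.6,-1.15,0,0,0,0.022],[0,-7.4,-1.85,0,0,0,0.036],[0,-10.2,-2.55,0,0,0,0.05],[0,-12.92,-3.27,0,0,0,0.064]]])

```text
clock: 13.28
eef_pos: [466.0, 237.4, 174.9]
orientation: [-3.141, 0.0, 1.823]
ft_force: [0.6, 0.3, -8.9]
gripper_width: 26.5
```

Request:
play_rows(increments=[[[0,-2.76,-0.51,0,0,0,0.013],[0,-5.52,-1.02,0,0,0,0.026],[0,-8.28,-1.53,0,0,0,0.039],[0,-11.04,-2.04,0,0,0,0.052],[0,-13.8,-2.55,0,0,0,0.065]]])

```text
clock: 13.9
eef_pos: [476.0, 98.1, 175.2]
orientation: [3.141, -0.0, 1.759]
ft_force: [0.4, -0.1, -8.7]
gripper_width: 26.4
```

Request:
play_rows(increments=[[[0,-2.79,-0.33,0,0,0,0.014],[0,-5.58,-0.66,0,0,0,0.028],[0,-8.36,-0.99,0,0,0,0.042],[0,-11.15,-1.32,0,0,0,0.056],[0,-13.94,-1.65,0,0,0,0.07]]])

```text
clock: 14.52
eef_pos: [485.7, -41.7, 175.2]
orientation: [3.141, -0.0, 1.689]
ft_force: [0.0, 0.5, -8.8]
gripper_width: 26.5
```

Request:
play_rows(increments=[[[0,-2.9,-0.13,0,0,0,0.014],[0,-5.8,-0.26,0,0,0,0.028],[0,-8.7,-0.39,0,0,0,0.042],[0,-11.5,-0.51,0,0,0,0.056],[0,-13.33,-0.59,0,0,0,0.065]]])

```text
clock: 15.15
eef_pos: [495.4, -175.6, 175.3]
orientation: [3.141, 0.001, 1.622]
ft_force: [-0.2, 0.5, -9.4]
gripper_width: 26.2
```

```bash
python3 - <<'E'
from h import *
wr(6)
s=get_state();e=s["eef_pos"];tilt(e[0],e[1],e[2]-3,s["orientation"][2],81)
I=[]
for n,(r,q) in dict(top=((100,300),(330,530)),scene=((130,330),(300,500))).items():
    c=read_camera(n);I.append(cv2.resize(c["img"][r[0]:r[1],q[0]:q[1],::-1],(400,400),interpolation=3))
    for d in trace("v_rest",n): print(n,d["confidence"],d["extent"])
cv2.imwrite("pics/d.png",np.hstack(I))
cv2.imwrite("pics/w3.png",read_camera("wrist")["img"][:,:,::-1])
E
```

```text
t 15.3 eef [ 495.5 -174.4  175.1] [3.1416e+00 1.0000e-04 1.6223e+00] F [ 0.12 -1.44 -8.81] T [-0.192  0.036 -0.034] w 26.02
M along shaft 0.046 M about pitch axis 0.19
pitch deg -0.98 slide -0.9 cost 0.586
pitch deg -2.18 slide 2.7 cost 0.398
pitch deg -0.44 slide -5.3 cost 0.158
top 0.83 [387.1, 176.9, 30.5, 39.6]
top 0.65 [267.8, 240.6, 39.5, 43.2]
scene 0.88 [250.8, 233.4, 34.4, 33.4]
scene 0.58 [370.3, 239.8, 44.9, 39.7]
```

View pics/d.png

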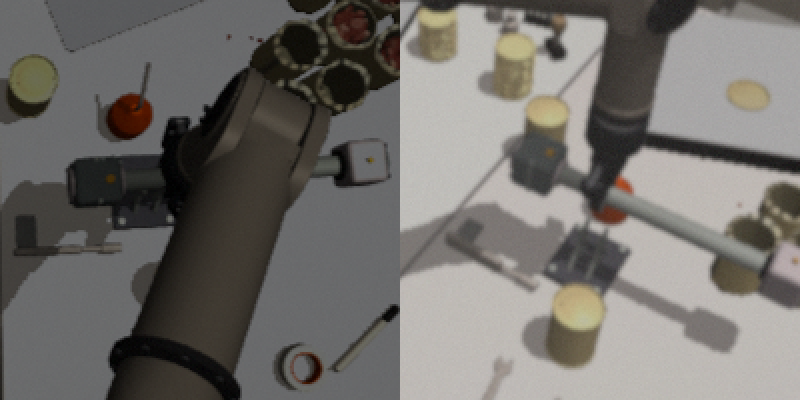

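View pics/w3.png

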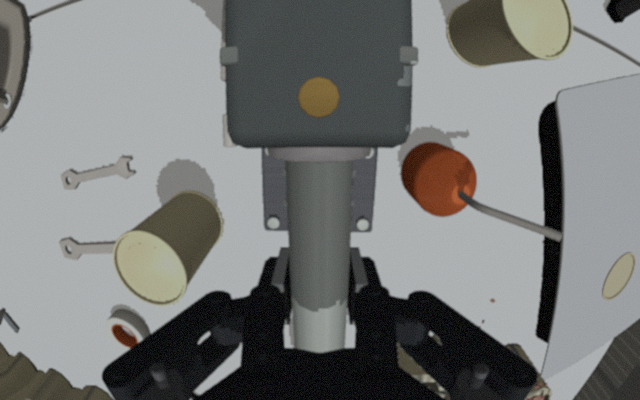

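Shaft is over the steel rest and level. In the wrist view, the gear-side corners of the foot are at about (265,231) and (373,231). I'll locate the foot from these and check what lies near the bearing end.

```bash
python3 - <<'E'
from h import *
wr(10)
c=read_camera("wrist");R,t=c["extrinsics"][:3,:3],c["extrinsics"][:3,3];K=c["camera_matrix"]
def back(uv,z):
    d=np.array(uv)-K[:2,2];r=np.hypot(*d);th=r/K[0,0];v=R.T@np.array([*(d/r*np.sin(th)),np.cos(th)]);o=-R.T@t;return o+v*(z-o[2])/v[2]
def fwd(P):
    Q=R@P+t;th=np.arctan2(np.hypot(*Q[:2]),Q[2]);return Q[:2]/np.hypot(*Q[:2])*th*K[0,0]+K[:2,2]
a,b=back((264.5,230.5),12),back((373,230.5),12);print(a,b,np.linalg.norm(a-b),(a+b)/2)
y=1.625;ax=np.array([np.cos(y),np.sin(y),0]);ay=np.array([-ax[1],ax[0],0])
for p in((496,-173),):
  for sy in(-55,55):print("pred corner",fwd(np.array([*p,12])+47.5*ax+sy*ay).round(1))
d=trace("v_rest","wrist");print([(x["confidence"],x["extent"]) for x in d])
g=c["img"][190:260,225:415,::-1];cv2.imwrite("pics/e.png",cv2.resize(g,None,fx=4,fy=4,interpolation=3))
tc=read_camera("top");print("cans",ray(tc,(500,142),107).round(),ray(tc,(478,122),107).round())
E
```

```text
t 16.0 eef [ 495.9 -173.1  175. ] [3.1416 0.     1.625 ] F [ 0.16  0.47 -9.57] T [ 0.008 -0.006 -0.018] w 26.37
M along shaft -0.007 M about pitch axis -0.008
[ 442.78154049 -220.73461124   12.        ] [ 552.29577603 -214.86767718   12.        ] 109.67127564513743 [ 497.53865826 -217.80114421   12.        ]
pred corner [379.  138.7]
pred corner [260.3 138.7]
[(0.78, [262.4, 147.3, 113.7, 86.5])]
cans [ 633. -438.  107.] [ 691. -378.  107.]
```

View pics/e.png

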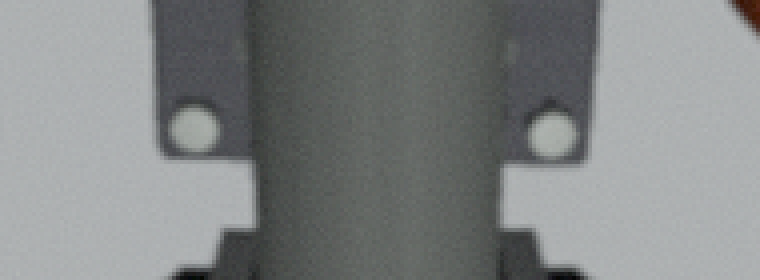

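Wrist estimate: seat at about (495, −170.4), yaw 1.624; the fits from the fixed cameras agree within 3 mm. The balance moment is still about 0, so I'll lower.

Request:
play_rows(increments=[[[0,0.1,0,1.5,0,0,0],[0,0.1,0,3,0,0,0],[0,0.1,0,4.5,0,0,0],[0,0.1,0,5.5,0,0,0],[0,0.1,0,6.2,0,0,0]]])

```text
clock: 16.77
eef_pos: [495.6, -172.1, 112.0]
orientation: [-3.141, -0.0, 1.625]
ft_force: [-0.2, 0.0, -9.4]
gripper_width: 26.3
```

Request:
play_rows(increments=[[[0,0,0,0.3,0,0,0],[0,0,0,0.5,0,0,0],[0,0,0,0.7,0,0,0],[0,0,0,0.9,0,0,0],[0,0,0,0.9,0,0,0]]])

```text
clock: 17.4
eef_pos: [495.8, -172.1, 103.9]
orientation: [-3.141, -0.0, 1.625]
ft_force: [-0.6, 0.4, -8.5]
gripper_width: 26.6
```

```bash
python3 - <<'E'
from h import *
wr(8)
s=get_state();e=s["eef_pos"];tilt(e[0],e[1],e[2]-3,s["orientation"][2],81)
E
```

```text
t 17.6 eef [ 496.  -172.2  104.1] [3.1413e+00 1.0000e-04 1.6249e+00] F [ 0.06  0.07 -9.25] T [-0.03  -0.003 -0.03 ] w 26.29
M along shaft -0.001 M about pitch axis 0.03
pitch deg -1.39 slide 1.3 cost 0.567
pitch deg -3.58 slide 4.8 cost 0.359
pitch deg -0.65 slide -2.5 cost 0.181
```

Not yet in contact; lowering in small steps.

Request:
play_rows(increments=[[[0,0,0,0.1,0,0,0],[0,0,0,0.1,0,0,0],[0,0,0,0.15,0,0,0],[0,0,0,0.15,0,0,0],[0,0,0,0.15,0,0,0]]])

```text
clock: 18.42
eef_pos: [495.7, -172.2, 102.6]
orientation: [-3.141, -0.0, 1.625]
ft_force: [-2.0, -0.4, -7.2]
gripper_width: 26.4
```

Request:
play_rows(increments=[[[0,0,0,0.1,0,0,0],[0,0,0,0.1,0,0,0],[0,0,0,0.1,0,0,0]]])

```text
clock: 18.8
eef_pos: [495.7, -172.3, 102.1]
orientation: [-3.142, -0.0, 1.625]
ft_force: [-4.8, 1.4, 1.8]
gripper_width: 26.5
```

```bash
python3 - <<'E'
from h import *
wr(8)
E
```

```text
t 19.0 eef [ 495.7 -172.3  102.1] [-3.1416e+00 -3.0000e-04  1.6246e+00] F [-5.42  1.44  2.82] T [ 0.196  1.02  -0.069] w 26.52
M along shaft 1.008 M about pitch axis -0.25
```

The weight is now on the notches. I'll relieve the slight side load by 1 mm and open gradually.

Request:
play_rows(increments=[[[0,0,-0.1,0,0,0,0],[0,0,-0.1,0,0,0,0],[0.35,0,-0.1,0,0,0,0],[0.4,0,-0.1,0,0,0,0],[0.4,0,-0.1,0,0,0,0]]])

```text
clock: 19.62
eef_pos: [495.7, -172.5, 101.8]
orientation: [3.14, 0.001, 1.625]
ft_force: [-0.3, 0.5, 0.2]
gripper_width: 34.3
```

```bash
python3 - <<'E'
from h import *
wr(8)
tilt(495.5,-172,100,1.6246,81)
I=[]
for n,(r,q) in dict(top=((100,300),(330,530)),scene=((130,330),(320,520))).items():
    c=read_camera(n);I.append(cv2.resize(c["img"][r[0]:r[1],q[0]:q[1],::-1],(400,400),interpolation=3))
cv2.imwrite("pics/f.png",np.hstack(I))
E
```

```text
t 19.82 eef [ 495.1 -172.3  101.5] [3.1412e+00 2.0000e-04 1.6249e+00] F [-0.44 -0.2  -0.04] T [0.003 0.013 0.004] w 34.26
M along shaft 0.013 M about pitch axis -0.004
pitch deg -2.91 slide 3.3 cost 0.555
pitch deg -5.53 slide 6.4 cost 0.365
pitch deg -2.26 slide -1.3 cost 0.158
```

View pics/f.png

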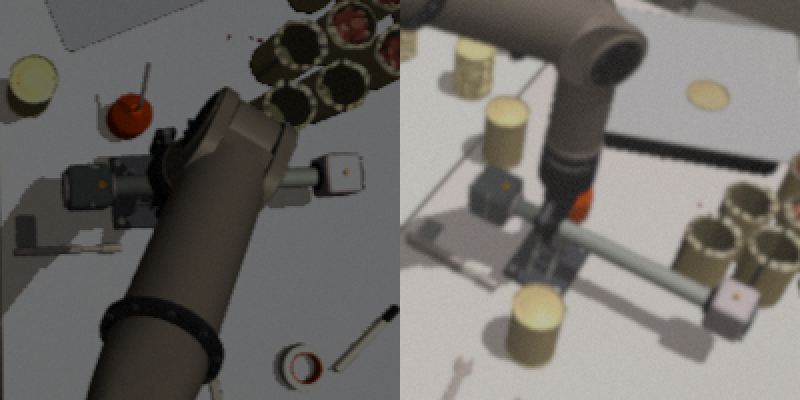

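It lies free in the notches and level, with about zero force on the tool. I'll open wider and retreat upwards.

Request:
play_rows(increments=[[[0.7,0,0,0,0,0,0],[0.7,0,0,0,0,0,0],[0.7,0,0,0,0,0,0],[0.7,0,0,-1,0,0,0],[0.7,0,0,-3,0,0,0]]])

```text
clock: 20.75
eef_pos: [494.3, -172.0, 131.7]
orientation: [-3.14, -0.0, 1.625]
ft_force: [0.3, -0.2, -0.2]
gripper_width: 59.9
```

Request:
play_rows(increments=[[[0.7,0,0,-3,0,0,0],[0.7,0,0,-6,0,0,0],[0.7,0,0,-9,0,0,0],[0.7,0,0,-12,0,0,0],[0.7,0,0,-14,0,0,0]]])

```text
clock: 21.38
eef_pos: [495.3, -172.7, 273.9]
orientation: [3.139, 0.001, 1.625]
ft_force: [0.3, 0.3, 0.4]
gripper_width: 59.7
```

Request:
play_rows(increments=[[[0.7,0,0,0,0,0,0],[0.7,0,0,0,0,0,0],[0.7,0,0,0,0,0,0],[0.7,0,0,0,0,0,0],[0.7,0,0,0,0,0,0]]])

```text
clock: 22.0
eef_pos: [494.7, -172.1, 271.1]
orientation: [-3.141, -0.0, 1.625]
ft_force: [0.3, 0.2, -0.4]
gripper_width: 59.8
```

```bash
python3 - <<'E'
from h import *
wr(4)
tilt(495.5,-172,100,1.6246,81)
I=[]
for n,(r,q) in dict(wrist=((0,400),(120,520)),scene=((130,330),(320,520))).items():
    c=read_camera(n);I.append(cv2.resize(c["img"][r[0]:r[1],q[0]:q[1],::-1],(400,400),interpolation=3))
cv2.imwrite("pics/g.png",np.hstack(I))
E
```

```text
t 22.1 eef [ 494.8 -172.2  271.3] [-3.1413 -0.      1.6248] F [-0.39  0.07  0.14] T [ 0.035 -0.003  0.004] w 59.53
M along shaft -0.005 M about pitch axis -0.035
pitch deg -102.99 slide 6.5 cost 0.432
pitch deg -102.99 slide 6.5 cost 0.432
```

View pics/g.png

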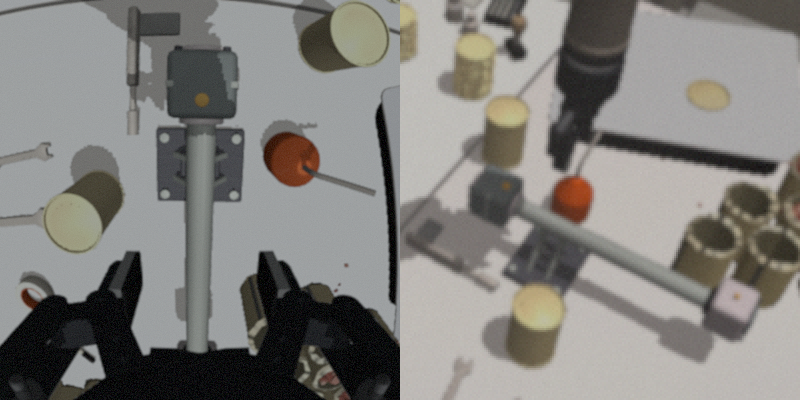

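```bash
python3 -c "
from bench import *
print(hand_in())"
```

```text
the job is handed in; nothing more can be done
None
```

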